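Hold a spun tube carrier up against the viewing card

ROBOT

A 6-joint arm with a two-finger parallel gripper is mounted at the origin on the work surface. World frame = base frame: x ahead of the robot, y to its left, z up, the work surface at z = 0. Lengths are in m, angles in degrees, forces in N, time in s.
With the tool pointing down it reaches from about 0.225 to 0.875 m from the base axis. Payload 3.4 kg.
Tool frame: the origin (TCP) lies at the very end of the fingers, on their centre line; the grasp point (between the pads) lies 19 mm behind it; y points along the fingers, x is the direction in which the jaws open and shut, and the axes are right-handed (so a half turn about y gives the same grasp; the last joint's range is limited). The gripper opens to 85 mm and grips with 20 to 120 N. Pads are 22 mm wide; open, the fingers measure 114 mm over their backs; the gripper's body (76 mm by 85 mm) begins 54 mm behind the grasp point. The pads swing forward as they close: fully open they stand 13 mm farther back than shut.
Start: joints at [60.447, 15.808, 86.224, -0, 77.962, -6.933], TCP at [0.221, 0.531, 0.231] pointing down, gripper open.
Joint ranges: [-165.64, 165.64], [-43.16, 119.46], [12.63, 154.43], [-67.54, 247.53], [6.08, 155.33], [-154.97, 154.97]. Speed limits (degrees/s): [147.25, 147.25, 180, 180, 180, 180].

INTERFACE

Orientations are given as [roll, pitch, yaw] about the fixed x, y, z axes, in that order (R = Rz(yaw) Ry(pitch) Rx(roll)).
In Python, from bench import ctrl gives the robot as it stands.
- The arm moves only by the tool arm_command, never from a script. Its argument "series" is a list of rows, each a list of 6 numbers: the shift along the world's x, y, z scaled (see below), then the turn, a rotation vector about the world's x, y, z scaled (see below). A call has 1 to 8 rows; each row shifts and turns the commanded pose from where the row before left it; what a row does not reach is not made up. The controller multiplies each number of a shift by 0.4 m and each number of a turn by pi rad. A row lasts 1/12 s, in which the tool goes at most 41.7 mm and 7.16 degrees, less where a joint would pass 70% of its speed; a pose out of reach is approached as far as the arm can. A call with a number of a shift or a turn outside -1 to 1 is refused whole. A call with a gripper value outside its range is refused whole. "claw" is the closure, from 0 (fully open) to 1 (shut), set as the call begins (left out, the last holds). The fingers move at their own pace and stop on an object; the grip force is fixed at half the most. Time passes only in rows, so rows that do not move let the fingers close. It gives the time, the measured TCP pose, the force and the opening at its end, in the units of the state.
- ctrl.state(): the state, without advancing time (a new reading comes with each control period).
- ctrl.read_camera(name): name is "scene" or "top" or "wrist"; returns a dict with "frame" (420x560x3 uint8, blue, green, red), "vertical_fov" (degrees; the focal length in pixels is half the picture's height over the tangent of half this angle, whatever the lens; pixels are square), "cx", "cy" (the principal point, pixels), "k1" (the pictures are not rectified: a ray, as slopes to the right and down, at radius r is drawn at 1 + k1 r^2 times it, then the intrinsics apply), "pose" (4x4, takes a point from camera to world coordinates). Camera axes: x right, y down, z forward; pixel columns grow to the right and rows downward; lengths in m; the calibration is good to about 2 mm. A picture is of the moment at which its call begins. There is no depth.
- ctrl.hand_in(): hands the job in, once; it reports no verdict.
Trained networks look in the newest picture that a camera, given by its name, has taken for a name from the list of things; names that differ only in an ending like _2 or _b are one class to them, and where a whole thing is asked for, a point or a joint stands for the part that bears it (a point fixed in the world has none). Each returns a list of dicts, best first, with "confidence" (0 to 1); they miss things now and then, are a little off and sometimes report something else, mostly with a low value. They report only what shows in the picture. A call takes as long as a camera call. They do not tell look-alikes from the thing itself.
- ctrl.cut_out(camera, query): "mask" (420x560 bool, what is visible of it) and "extent" ([left, top, width, height] in pixels, round what is visible of it).
The state is a dict: "time_s": time; "joint_pos": joint angles; "qd": joint speeds; "tau": joint torques, N m; "eef_pos": TCP position; "eef_rot": TCP orientation; "contact_force": force on the tool from outside, world axes, zero at the start; "moment": the same for the moment, N m; "gripper_width": finger opening in m.
Only numpy, scipy, OpenCV 4.12 (cv2) and the standard library are available. Lean on these libraries where they do the work, as an engineer would, in place of code of your own. Each camera call takes 0.05 s, during which the arm holds its last target.

TASK

Hook the white viewing card (it has an orange grip tab and waits on the low parking bar) over the tall rail at the yellow band, slide it along, still hooked, to the blue band, and let go so that it hangs there by itself. Then lift the carrier of blue-capped tubes by its handle bar out of the teal dock and hold it up in front of the card, on the robot's side about 12 cm from the rail, tubes at the height of the card, centred on the blue band, its row parallel to the rail, still, level and not touching the card. Finish while holding it there; do not tip the carrier or drop the card, and leave the other things where they stand.

Things in the scene. Friction and masses are not known exactly. Their poses are not given: they have to be found in the camera images.
- rail: Fixed tall steel rail: a round polished bar 12 mm in diameter, 400 mm long along its own y axis, on two round posts of 12 mm at y = +-200 mm with black feet 60 x 30 x 10 mm. Origin on the bench midway between the posts; the bar's axis is 230 mm above it. It is turned by up to 0.12 rad; its -x side looks to the robot.
- load: Yellow painted band, 26 mm long, on the tall rail: where the card is hooked on. Origin on the bar's axis in the middle of the band, axes as the rail's. It lies 60 to 90 mm to one side of the rail's middle, the blue band 60 to 90 mm to the other side; which side varies.
- mark: Blue painted band, 26 mm long, on the tall rail: where the card must end. Origin on the bar's axis in the middle of the band, axes as the rail's. Only paint: it does not stop the card.
- rail_mid (a point): Point on the tall rail's bar axis, midway between its posts; always between the two bands.
- park: Fixed low parking bar on which the card hangs at the start: round bar 12 mm in diameter along its own y axis, its axis 140 mm above the bench (raise the card clear over it), on posts 130 mm apart, black base 70 x 160 x 10 mm. Origin on the bench under the middle of the bar.
- card: White viewing card on an inverted-U hook, 140 g. Origin at the height of its lower edge, straight below the hook's seat; z up, y along its width and the bar, face at -x. Panel 5 mm thick, 100 wide, z 0 to 100, mid-plane at x = -14.5 mm, with a 40 mm wide stem up to z 148. Hung, it is upright, panel on the robot's side of the bar, and slides along y with little friction.
- card_seat (a point): Point of the card at x = y = 0, z = 130 mm: the bar's axis lies here, to 2 mm, when it hangs. The hook around it is 40 mm wide in y, open downward, 24 mm between its legs (x -12 to 12), with a roof-shaped seat that centres itself on the bar. The steel rear leg (x 12 to 20) ends at z 112: raise the card at least 25 mm above hanging height to pass over a bar.
- tab (a point): Point of the card at x = y = 0, z = 170 mm: middle of its orange grip tab, 10 mm thick in x, 30 mm wide in y, z 148 to 193, standing on the hook's flat black top (37 x 40 mm, at z 148). Pinch it from above across its 10 mm.
- dock: Fixed teal open tray, 56 x 120 x 22 mm, floor 5 mm thick, walls 5 mm, the carrier standing in it with 3 mm play all round. Origin at the centre of its underside, long side along its y.
- carrier: Carrier, 0.18 to 0.35 kg, in the dock, with a row of three fixed, closed, blue-capped tubes. Origin at the centre of its underside, z up, y along the row. White base 40 x 104 x 30 mm; caps 16 mm wide, tops at z 100; above them an aluminium handle bar along y, 12 x 104 x 12 mm, centre at z 128, on end posts at y = +-49 mm. Grip the bar in its middle from above, across its 12 mm.
- tubes_mid (a point): Point of the carrier on its middle axis 65 mm above its underside: the middle of the tubes. At the end it should be about 120 mm from the blue band's centre towards the band's -x, at y = 0 of the band's frame, and 80 mm below the band's centre (the middle of the hung card).
- spare_carrier: Bystander: a like carrier with yellow caps and a grey base, to the left of the rail. Origin at the centre of its underside.
- reagent: Bystander: amber bottle, 60 mm in diameter, 120 mm high, to the right of the rail. Origin under its centre.
- jar: Bystander: white jar with blue cap, 60 mm in diameter, 75 mm high, behind the rail. Origin under its centre.
- beaker: Bystander: clear beaker, 70 mm in diameter, 85 mm high, at the left. Origin under its centre.
- dish: Bystander: flat glass dish, 80 mm in diameter, 14 mm high, in the middle near the robot. Origin under its centre.
- tip_box: Bystander: green closed tip box, 85 x 120 x 55 mm, at the right. Origin under its centre.
Mind the look-alikes: they are no part of the job. Leave any red look-alike of the carrier alone.

How it is judged (in metres and radians):
On the way, in this order (a step that is already met when the one before it is completed fails the run):
1. the card is hooked over the tall rail at the yellow band (within 30 mm) (horizontal distance between card_seat and load below 0.03 m and z of card_seat in the frame of load between -0.01 and 0.01 m), for 0.1 s.
2. the card, still hooked, passes the middle of the rail (horizontal distance between card_seat and rail_mid below 0.03 m and z of card_seat in the frame of rail_mid between -0.01 and 0.01 m), for 0.05 s.
3. the card hangs by itself at the blue band (within 16 mm), let go (horizontal distance between card_seat and mark below 0.016 m and z of card_seat in the frame of mark between -0.01 and 0.01 m and contact force between card and rail above 0.3 N and contact force between card and the fingers below 0.05 N and angle between card's own z axis and vertical below 0.15 rad), for 0.2 s.
4. the carrier is lifted clear of its dock (height (world z) of carrier above 0.035 m and contact force between carrier and dock below 0.05 N and contact force between carrier and the fingers above 1 N), for 0.1 s.
At the end, for the whole second after the job is handed in: Card hanging free and upright, within 16 mm of the blue band. Carrier held by the fingers alone, still, level to 0.12 rad, parallel to the rail to 0.2 rad, tube middle 70-190 mm in front of the band, within 30 mm sideways, 45-115 mm below it. No bystander over 30 mm from its start (all of step 3 and linear speed of card below 0.03 m/s and x of tubes_mid in the frame of mark between -0.19 and -0.07 m and y of tubes_mid in the frame of mark between -0.03 and 0.03 m and z of tubes_mid in the frame of mark between -0.115 and -0.045 m and angle between carrier's own z axis and vertical below 0.12 rad and angle between the y axis of carrier and the y axis of mark, either way round below 0.2 rad and linear speed of carrier below 0.025 m/s and angular speed of carrier below 0.15 rad/s and contact force between carrier and the fingers above 1 N and contact force between carrier and dock below 0.05 N and contact force between carrier and park below 0.05 N and contact force between carrier and rail below 0.05 N and contact force between carrier and card below 0.05 N and contact force between carrier and spare_carrier below 0.05 N and contact force between carrier and reagent below 0.05 N and contact force between carrier and jar below 0.05 N and contact force between carrier and beaker below 0.05 N and contact force between carrier and dish below 0.05 N and contact force between carrier and tip_box below 0.05 N and distance of each of spare_carrier, reagent, jar, beaker, dish, tip_box from where it was at the start of the episode below 0.03 m); the arm keeps its last pose, push and grip.
It fails at once if the carrier is tipped more than 0.4 rad (angle between carrier's own z axis and vertical above 0.4 rad).
It fails at once if the card is dropped (tipped over 0.8 rad) (angle between card's own z axis and vertical above 0.8 rad).
It fails at once if the carrier touches the card (contact force between carrier and card above 0.5 N).
It fails at once if a bystander is disturbed (moved over 30 mm) (distance of any of spare_carrier, reagent, jar, beaker, dish, tip_box from where it was at the start of the episode above 0.03 m).
It also fails if it takes over 69 s, if anything falls off the work surface, if the arm or the gripper's body presses on something with over 40 N, if the wrist force passes 120 N, or if a joint passes its speed limit or range.

## Working session

There is one attempt and no reset: what is moved stays moved. The work goes in short steps, Python scripts to look and compute and a tool call to move; the robot and the scene stay as the last step left them, time stands still between calls to the robot, and variables do not carry over. Pictures are saved under pics/ and viewed, and the job is handed in when it is done.

Besides the shell and the picture viewer there is one more tool, called after "Call:" as name(argument=value, ...), one argument or row to a line, values as JSON. arm_command: Moves the arm, as the interface text tells. Shifts and turns lie within -1 to 1; 1 stands for 0.4 m of shift or pi rad of turn. Its arguments: {"type":"object","properties":{"series":{"type":"array"},"claw":{"type":"number"}},"required":["series"]}

```bash
ls; mkdir -p pics
python3 - <<'E'
from bench import ctrl
import cv2
s=ctrl.state();print(s)
for n in("scene","top","wrist"):
    c=ctrl.read_camera(n);cv2.imwrite(f"pics/a_{n}.png",c["frame"]);print(n,c["vertical_fov"],c["cx"],c["cy"],c["k1"],c["pose"].tolist() if hasattr(c["pose"],'tolist') else c["pose"])
E
```

```text
pics
{'time_s': 0.0, 'joint_pos': array([ 6.04483515e+01,  1.58478080e+01,  8.62954652e+01,  1.63184730e-03,
        7.79632773e+01, -6.93347381e+00]), 'qd': array([ 0.0141862 ,  0.05499695,  0.07683128, -0.03401028,  0.05627652,
       -0.01483183]), 'tau': array([ 1.84590877e-03, -4.16780090e+01, -2.45811671e+01,  1.77239681e-04,
        1.10990281e-02, -1.19108572e-05]), 'eef_pos': array([0.22087346, 0.53030475, 0.23043617]), 'eef_rot': array([-89.98555388,   0.10557874,  67.38149679]), 'contact_force': array([ 0.08561562, -0.44916645, -0.57945598]), 'moment': array([-0.04723147,  0.019596  , -0.01406988]), 'gripper_width': 0.0854447169097657}
scene 42.16858754082834 276.517419177407 215.85588623203918 0.028619783285955082 [[0.2868499221188371, 0.8298214734016492, -0.4786579618704078, 1.259308374949766], [0.9579393815923805, -0.25280771757855774, 0.1357954311717736, -0.19376601974892255], [-0.008322462065088725, -0.49747822084412485, -0.8674365431609042, 1.4563536260672756], [0.0, 0.0, 0.0, 1.0]]
top 47.06176973217965 287.5421328645263 218.5343528056319 -0.049910766997800816 [[0.01837090068379002, -0.9961042496686664, 0.08624867419322699, 0.4328773866793606], [-0.9997436414847684, -0.017158943548218553, 0.014772337901769485, -0.008853043667726572], [-0.013234852429903812, -0.0864979447636309, -0.9961641151099686, 1.4516604473774517], [0.0, 0.0, 0.0, 1.0]]
wrist 64.73917690428189 273.16291328948984 212.46492378311598 -0.03726925086537564 [[0.3845959968750816, 0.8853708513198388, 0.2611596730370994, 0.15507573954659154], [0.9230849794305612, -0.36882143792906025, -0.10901774017846586, 0.5574654100889569], [-0.00019984329214709905, 0.2830003578745488, -0.9591197826682204, 0.37280616888768214], [0.0, 0.0, 0.0, 1.0]]
```

View pics/a_scene.png

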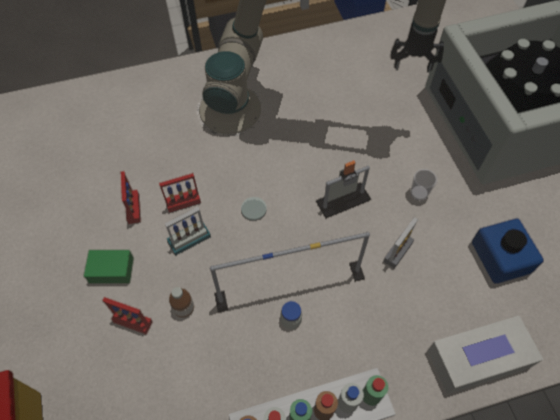

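View pics/a_top.png

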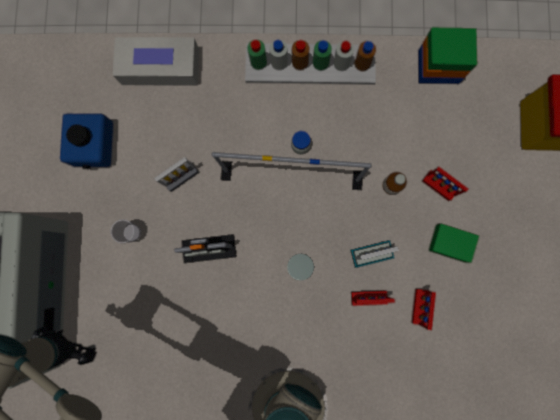

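View pics/a_wrist.png

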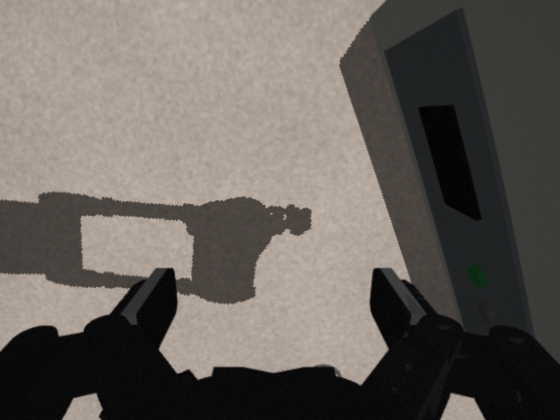

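The scene shows the card's orange tab at about (348,170) in "scene" and (197,247) in "top". The rail has yellow at (315,246) and blue at (268,256). The carrier in the teal dock is at (187,232) and (373,253). The look-alikes are red ones at (181,192), (130,198) and (127,315), and the grey spare at (400,243).

```bash
cat > h.py <<'E'
import numpy as np, cv2
from scipy.optimize import least_squares
from bench import ctrl
def K(c):
    f=210/np.tan(np.radians(c["vertical_fov"])/2); return f
def proj(c,P):
    P=np.atleast_2d(P); T=np.array(c["pose"]); q=(P-T[:3,3])@T[:3,:3]
    s=q[:,:2]/q[:,2:]; r2=(s**2).sum(1,keepdims=True)
    return s*(1+c["k1"]*r2)*K(c)+[c["cx"],c["cy"]]
def ray(c,uv):
    d=(np.array(uv,float)-[c["cx"],c["cy"]])/K(c); s=d.copy()
    for _ in range(20): s=d/(1+c["k1"]*(s@s))
    T=np.array(c["pose"]); return T[:3,3],T[:3,:3]@np.r_[s,1]
def at_z(c,uv,z):
    o,d=ray(c,uv); return o+d*(z-o[2])/d[2]
def tri(obs): # [(c,uv)]
    A=np.zeros((3,3));b=np.zeros(3)
    for c,uv in obs:
        o,d=ray(c,uv); d=d/np.linalg.norm(d); M=np.eye(3)-np.outer(d,d); A+=M;b+=M@o
    return np.linalg.solve(A,b)
def cen(m):
    ys,xs=np.nonzero(m); return np.array([xs.mean(),ys.mean()])
E
python3 - <<'E'
from h import *
import pickle
cams={}
for n in("scene","top"):
    cams[n]=ctrl.read_camera(n)
    for q in ["rail","load","mark","park","card","tab","dock","carrier","spare_carrier","reagent","jar","beaker","dish","tip_box"]:
        for d in ctrl.cut_out(n,q)[:4]:
            print(n,q,round(d["confidence"],2),d["extent"],cen(d["mask"]).round(1),d["mask"].sum())
pickle.dump(cams,open("cams.pkl","wb"))
print(ctrl.state()["time_s"])
E
```

```text
scene rail 0.92 [210.8, 226.8, 157.3, 87.1] [291.8 263.6] 1134
scene rail 0.41 [165.3, 230.6, 45.2, 23.0] [187.4 244. ] 217
scene load 0.25 [165.4, 205.5, 46.6, 43.8] [186.1 228.5] 929
scene park 0.67 [313.2, 163.0, 57.4, 55.5] [344.4 196.3] 1127
scene card 0.57 [327.2, 159.4, 31.2, 41.7] [344.4 181. ] 696
scene tab 0.81 [330.1, 161.4, 28.9, 43.0] [344.4 181.5] 663
scene dock 0.71 [167.2, 230.9, 43.6, 24.0] [187.3 244.2] 168
scene dock 0.71 [326.1, 163.0, 32.8, 36.7] [344.2 181.6] 667
scene dock 0.52 [312.0, 243.9, 6.3, 3.0] [314.7 245. ] 38
scene dock 0.35 [242.0, 196.4, 26.5, 26.6] [253.7 208.2] 519
scene carrier 0.95 [103.2, 298.3, 46.7, 34.8] [127.6 316.2] 870
scene carrier 0.7 [164.5, 205.4, 42.0, 42.0] [185.5 228.2] 924
scene carrier 0.61 [119.8, 173.2, 18.4, 52.9] [130.3 200.2] 700
scene carrier 0.57 [158.1, 175.2, 42.2, 36.7] [180.4 193. ] 1013
scene spare_carrier 0.7 [383.4, 217.0, 30.3, 51.9] [400.2 245.6] 639
scene reagent 0.97 [167.7, 287.4, 29.1, 30.5] [180.8 302. ] 557
scene reagent 0.69 [330.2, 160.4, 30.8, 40.8] [344.5 181.9] 594
scene jar 0.85 [277.2, 300.8, 23.6, 28
[... 716 characters left out ...]
 21.6] [200.5 248.4] 344
top tab 0.46 [308.0, 157.8, 12.7, 6.8] [314.7 161.3] 51
top dock 0.59 [349.0, 240.0, 45.6, 27.6] [370.8 254.9] 334
top carrier 0.95 [411.8, 289.4, 26.1, 39.2] [422.7 307.8] 773
top carrier 0.86 [356.3, 243.7, 43.5, 25.1] [373.6 253.2] 560
top carrier 0.81 [420.4, 166.4, 46.4, 33.7] [443.4 183. ] 898
top spare_carrier 0.92 [154.1, 162.7, 44.0, 29.4] [176.3 174.7] 727
top reagent 0.81 [381.2, 172.3, 28.1, 21.7] [394.6 182.9] 433
top jar 0.67 [289.2, 130.7, 21.1, 23.5] [300.5 142.3] 380
top dish 0.7 [286.7, 252.3, 27.6, 30.5] [300.  266.5] 579
top tip_box 0.96 [429.6, 224.2, 50.0, 37.1] [453.1 242.7] 1316
top tip_box 0.5 [154.5, 161.3, 42.9, 29.6] [176.9 174.3] 777
1.65
```

Run:
```python
import pickle,cv2,numpy as np
cams=pickle.load(open("cams.pkl","rb"))
def crop(n,x,y,w,h,s): 
    return cv2.resize(cams[n]["frame"][y:y+h,x:x+w],None,fx=s,fy=s,interpolation=cv2.INTER_CUBIC)
cv2.imwrite("pics/b_scene_card.png",np.hstack([crop("scene",310,155,66,66,6),crop("top",170,220,66,66,6)]))
cv2.imwrite("pics/b_car.png",np.hstack([crop("scene",155,170,66,88,6),crop("top",345,225,66,88,6)]))
cv2.imwrite("pics/b_rail.png",np.vstack([crop("scene",205,225,170,90,4),crop("top",205,145,170,50,4)]))
```

```text
(no output)
```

View pics/b_scene_card.png

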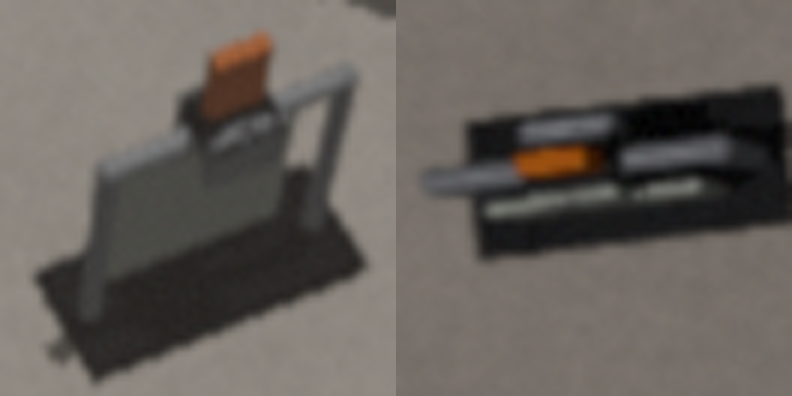

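View pics/b_car.png

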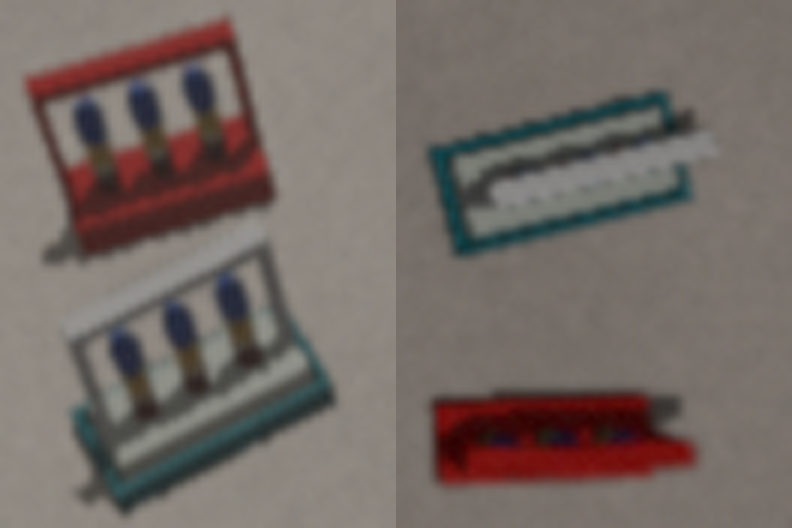

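View pics/b_rail.png

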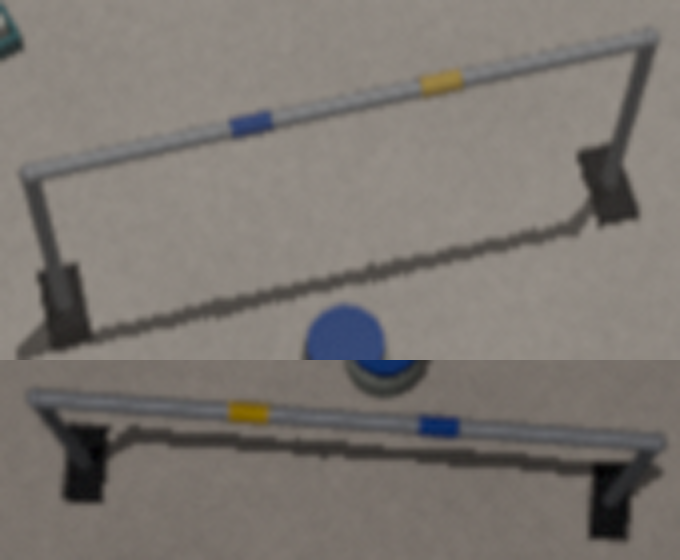

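Run:
```python
import pickle
from h import *
cams=pickle.load(open("cams.pkl","rb"))
S,T=cams["scene"],cams["top"]
def blob(c,x,y,w,h,lo,hi):
    im=cv2.cvtColor(c["frame"],cv2.COLOR_BGR2HSV)
    m=np.zeros(im.shape[:2],bool); m[y:y+h,x:x+w]=cv2.inRange(im[y:y+h,x:x+w],lo,hi)>0
    return cen(m),m.sum()
Y=((15,90,60),(35,255,255));B=((105,90,50),(130,255,255));O=((3,120,60),(18,255,255))
r={}
for k,a,b,col in [("yel",(S,300,235,30,20),(T,255,150,25,14),Y),("blue",(S,255,248,25,16),(T,300,154,25,14),B),("tab",(S,335,155,30,30),(T,185,235,25,20),O)]:
    pa,na=blob(*a,*col);pb,nb=blob(*b,*col)
    p=tri([(S,pa),(T,pb)]);r[k]=p
    print(k,pa.round(1),na,pb.round(1),nb,p.round(4),proj(S,p)-pa,proj(T,p)-pb, "z-fixed .234:",at_z(S,pa,.234).round(4),at_z(T,pb,.234).round(4))
def pc(x,y,u,v,s): return np.array([x+(u+.5)/s-.5,y+(v+.5)/s-.5])
e1s,e2s=pc(205,225,30,173,4),pc(205,225,650,38,4)
e1t,e2t=pc(205,145,658,82,4),pc(205,145,36,38,4)
E1,E2=tri([(S,e1s),(T,e1t)]),tri([(S,e2s),(T,e2t)])
print("rail ends",E1,E2,np.linalg.norm(E1-E2),"mid",(E1+E2)/2, "yaw",np.degrees(np.arctan2(-(E2-E1)[0],(E2-E1)[1])))
d=r["yel"]-r["blue"];print("yaw bands",np.degrees(np.arctan2(-d[0],d[1])))
# carrier handle: ends of bar
hs1,hs2=pc(155,170,72,330,6),pc(155,170,262,240,6)
ht1,ht2=pc(345,225,716,142,6)-[66,0],pc(345,225,494,190,6)-[66,0]
for nm,a,b in(("right",hs1,ht1),("left",hs2,ht2)):
    print(nm,tri([(S,a),(T,b)]).round(4),at_z(S,a,.139).round(4),at_z(T,b,.139).round(4))
# dock corners on top image z=.022
D=np.array([at_z(T,pc(345,225,u-396,v,6),.022) for u,v in[(432,148),(664,94),(690,196),(460,252)]])
print("dock",D.round(4),D.mean(0))
# dock scene bottom corner
# park base corners z=.01
Pk=np.array([at_z(T,pc(170,220,u-396,v,6),.01) for u,v in[(468,124),(780,88),(790,220),(482,258)]])
print("park",Pk.round(4),Pk.mean(0))
Pk=np.array([at_z(S,pc(310,155,u,v,6),.01) for u,v in[(36,276),(300,168),(366,266),(98,380)]])
print("parkS",Pk.round(4),Pk.mean(0))
```

```text
yel [315.  245.3] 46 [266.3 157.7] 56 [0.6942 0.0662 0.233 ] [[ 0.19051906 -0.02218461]] [[0.18148136 0.04649946]] z-fixed .234: [0.6946 0.0655 0.234 ] [0.6941 0.0666 0.234 ]
blue [267.3 255.7] 35 [314.2 161.2] 46 [ 0.687  -0.0567  0.2333] [[ 0.06592001 -0.00470489]] [[0.06232537 0.01483933]] z-fixed .234: [ 0.6873 -0.0569  0.234 ] [ 0.6869 -0.0565  0.234 ]
tab [348.9 167.2] 96 [195.7 246.5] 66 [0.4642 0.2494 0.1826] [[ 0.60800079 -0.11145878]] [[0.64588002 0.15291341]] z-fixed .234: [0.4961 0.2298 0.234 ] [0.4633 0.2406 0.234 ]
rail ends [ 0.6792906  -0.19643406  0.23347155] [0.70186614 0.20270312 0.23196214] 0.3997779645776455 mid [0.69057837 0.00313453 0.23271685] yaw -3.2372502593761365
yaw bands -3.345557791448472
right [ 0.471  -0.2882  0.1412] [ 0.4704 -0.2863  0.139 ] [ 0.4707 -0.2908  0.139 ]
left [ 0.4472 -0.1914  0.136 ] [ 0.4489 -0.192   0.139 ] [ 0.4473 -0.1903  0.139 ]
dock [[ 0.4687 -0.1758  0.022 ]
 [ 0.4973 -0.2902  0.022 ]
 [ 0.4472 -0.3031  0.022 ]
 [ 0.4179 -0.1899  0.022 ]] [ 0.45777488 -0.23974137  0.022     ]
park [[0.4867 0.3298 0.01  ]
 [0.5076 0.1735 0.01  ]
 [0.4419 0.1667 0.01  ]
 [0.42   0.3203 0.01  ]] [0.46406099 0.24755439 0.01      ]
parkS [[0.4442 0.1645 0.01  ]
 [0.4215 0.319  0.01  ]
 [0.4883 0.3298 0.01  ]
 [0.5121 0.1748 0.01  ]] [0.46650827 0.24703063 0.01      ]
```

The right carrier is the white-base, blue-capped one in the teal dock at top (373,253). The red ones and the grey spare are look-alikes, and the close crop confirms the choice. Now I'll go above the tab.

Call:
arm_command(
  series=[
    [0.06,-0.07,0.0175,0,0,-0.033],
    [0.06,-0.07,0.0175,0,0,-0.033],
    [0.06,-0.07,0.0175,0,0,-0.033],
    [0.06,-0.07,0.0175,0,0,-0.033],
    [0.06,-0.07,0.0175,0,0,-0.033],
    [0.06,-0.07,0.0175,0,0,-0.033],
    [0.06,-0.07,0.0175,0,0,-0.033],
    [0.06,-0.07,0.0175,0,0,-0.033],
  ],
  claw=0.3,
)

```text
time_s: 2.32
eef_pos: [0.414, 0.3053, 0.2879]
eef_rot: [-90.0, -0.0, 19.6]
contact_force: [-0.5, -0.3, -0.6]
gripper_width: 0.0595
```

Call:
arm_command(
  series=[
    [0.06,-0.07,0.0175,0,0,-0.033],
    [0.06,-0.07,0.0175,0,0,-0.033],
    [0,0,0,0,0,0],
    [0,0,0,0,0,0],
  ],
)

```text
time_s: 2.65
eef_pos: [0.4625, 0.2495, 0.3016]
eef_rot: [-90.0, -0.0, 7.8]
contact_force: [-0.8, 0.6, -0.1]
gripper_width: 0.0598
```

Run:
```python
from h import *
import pickle
c=ctrl.read_camera("wrist");pickle.dump(c,open("w1.pkl","wb"))
im=cv2.cvtColor(c["frame"],cv2.COLOR_BGR2HSV)
m=cv2.inRange(im,(3,120,50),(18,255,255))
_,lab,st,ce=cv2.connectedComponentsWithStats(m)
for i in range(1,len(st)):
    if st[i][4]>60: print(st[i],ce[i],at_z(c,ce[i],.203).round(4))
print(proj(c,[[.464,.249,.203],[.465,.247,.14]]))
cv2.imwrite("pics/c_w.png",c["frame"])
```

```text
[457 100  11  11  83] [461.77108434 105.40963855] [0.5838 0.3456 0.203 ]
[465 123  14  11  88] [470.39772727 127.97727273] [0.5945 0.3315 0.203 ]
[473 145  14  11  89] [478.40449438 149.61797753] [0.6049 0.3175 0.203 ]
[267 186  14  49 649] [273.40832049 209.97072419] [0.463  0.2519 0.203 ]
[[274.20934479 213.80996218]
 [274.68244892 196.87621761]]
```

View pics/c_w.png

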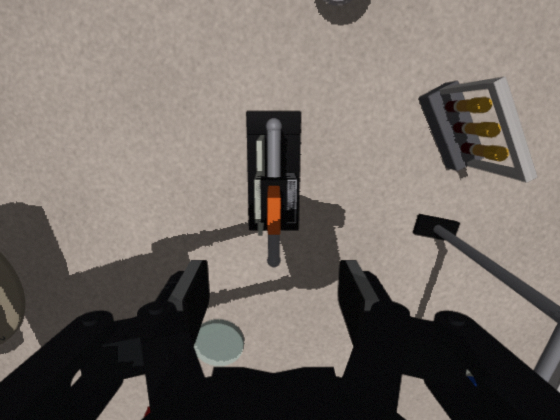

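Call:
arm_command(
  series=[
    [0.002,-0.01,-0.08,0,0,0],
    [0,0,-0.08,0,0,0],
    [0,0,-0.08,0,0,0],
    [0,0,-0.06,0,0,0],
    [0,0,-0.038,0,0,0],
    [0,0,0,0,0,0],
    [0,0,0,0,0,0],
  ],
)

```text
time_s: 3.28
eef_pos: [0.4606, 0.2477, 0.1656]
eef_rot: [-90.0, 0.1, 8.1]
contact_force: [0.9, 0.1, 0.9]
gripper_width: 0.0597
```

Run:
```python
from h import *
c=ctrl.read_camera("wrist");cv2.imwrite("pics/d_w.png",c["frame"]);print(ctrl.state()["eef_pos"])
```

```text
[0.46170858 0.24789937 0.16673705]
```

View pics/d_w.png

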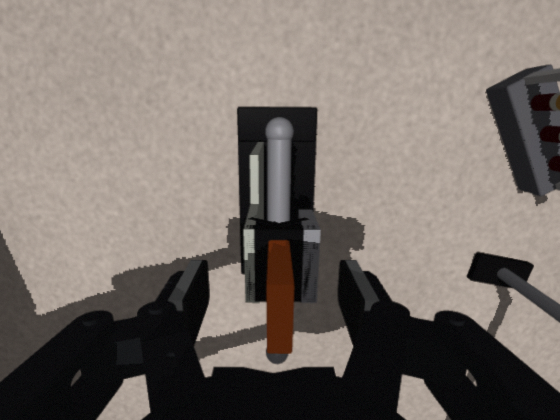

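Run:
```python
from h import *
c=ctrl.read_camera("wrist");s=ctrl.state();p=s["eef_pos"];print(p,s["eef_rot"])
print(proj(c,p),proj(c,p+[0,0,.019]),proj(c,p+[0,0,.0366]))
print([at_z(c,uv,.203).round(4) for uv in[(280,353),(279,285),(267,320),(293,320)]])
```

```text
[0.46235244 0.24789825 0.16740508] [-89.96023959  -0.13198431   8.07048696]
[[273.46496706 272.83987976]] [[273.56120776 293.60687109]] [[273.675811   318.33805113]]
[array([0.467 , 0.2323, 0.203 ]), array([0.4624, 0.2611, 0.203 ]), array([0.4601, 0.2462, 0.203 ]), array([0.4696, 0.2475, 0.203 ])]
```

Call:
arm_command(
  series=[
    [0.006,-0.003,-0.002,0,0,0],
    [0,0,0,0,0,0],
  ],
)

```text
time_s: 3.55
eef_pos: [0.4655, 0.246, 0.1666]
eef_rot: [-90.0, -0.2, 8.0]
contact_force: [0.6, -0.1, -0.5]
gripper_width: 0.0599
```

Call:
arm_command(
  series=[
    [0,0,0,0,0,0],
    [0,0,0,0,0,0],
    [0,0,0,0,0,0],
    [0,0,0,0,0,0],
    [0,0,0,0,0,0],
    [0,0,0,0,0,0],
  ],
  claw=1,
)

```text
time_s: 4.05
eef_pos: [0.4637, 0.2454, 0.1656]
eef_rot: [-90.0, 0.1, 8.0]
contact_force: [-2.1, -0.1, 3.8]
gripper_width: 0.0091
```

Call:
arm_command(
  series=[
    [0,0,0.03,0,0,0],
    [0,0,0.06,0,0,0],
    [0,0,0.07,0,0,0],
    [0,0,0.07,0,0,0],
    [0,0,0.07,0,0,0],
    [0,0,0.05,0,0,0],
    [0,0,0,0,0,0],
    [0,0,0,0,0,0],
  ],
)

```text
time_s: 4.72
eef_pos: [0.465, 0.2457, 0.3057]
eef_rot: [-90.0, -0.1, 8.0]
contact_force: [-0.4, 0.5, -2.9]
gripper_width: 0.0095
```

Run:
```python
from h import *
s=ctrl.state();print(s["eef_pos"],s["contact_force"])
a=ctrl.read_camera("wrist")["frame"];b=ctrl.read_camera("scene")["frame"]
b=cv2.resize(b[120:260,280:467],(400,300))
cv2.imwrite("pics/e.png",np.hstack([cv2.resize(a,(400,300)),b]))
```

```text
[0.46495996 0.2457307  0.30571686] [-0.37949626  0.4803363  -2.85296285]
```

View pics/e.png

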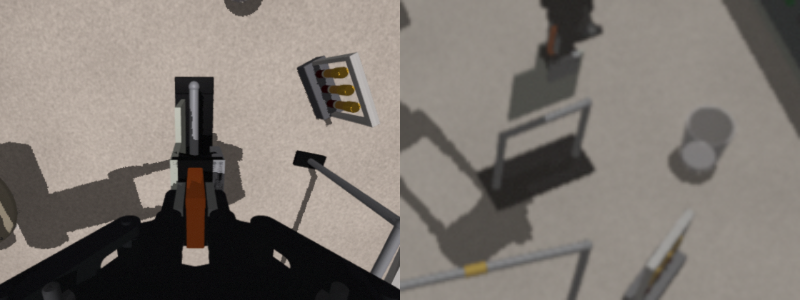

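Call:
arm_command(
  series=[
    [0.02,-0.026,0,0,0,-0.0078],
    [0.04,-0.056,0,0,0,-0.0078],
    [0.05,-0.07,0,0,0,-0.0078],
    [0.05,-0.07,0,0,0,-0.0078],
    [0.05,-0.07,0,0,0,-0.0078],
    [0.05,-0.07,0,0,0,-0.0078],
    [0.05,-0.06,0,0,0,-0.0078],
    [0.027,-0.028,0,0,0,-0.0078],
  ],
)

```text
time_s: 5.48
eef_pos: [0.6011, 0.0611, 0.303]
eef_rot: [-90.2, 0.1, -3.6]
contact_force: [0.4, 0.6, -1.8]
gripper_width: 0.0093
```

Call:
arm_command(
  series=[
    [0,0,0,0,0,0],
    [0.03,0,0,0,0,0],
    [0.06,0,0,0,0,0],
    [0.06,0,0,0,0,0],
    [0.05,0,0,0,0,0],
    [0.03,0,0,0,0,0],
    [0,0,0,0,0,0],
    [0,0,0,0,0,0],
  ],
)

```text
time_s: 6.15
eef_pos: [0.6903, 0.0664, 0.3038]
eef_rot: [-90.0, 0.2, -3.2]
contact_force: [-0.8, -0.4, -1.2]
gripper_width: 0.0091
```

```bash
cat > look.py <<'E'
from h import *
import sys,pickle
n=sys.argv[1]
s=ctrl.state();p=s["eef_pos"];print(p.round(4),s["eef_rot"].round(2),s["contact_force"].round(1),s["time_s"])
out=[];d={}
for k in("wrist","scene","top"):
    c=ctrl.read_camera(k);d[k]=c
    f=c["frame"]
    if k=="scene": f=cv2.resize(f[210:300,220:340],(400,300),interpolation=cv2.INTER_CUBIC)
    elif k=="top": f=cv2.resize(f[120:195,240:340],(400,300),interpolation=cv2.INTER_CUBIC)
    else: f=cv2.resize(f,(400,300))
    out.append(f)
pickle.dump(d,open("d.pkl","wb"))
cv2.imwrite(f"pics/{n}.png",np.vstack([np.hstack(out[:2]),np.hstack([out[2],out[2]*0])]))
E
python3 look.py f1
```

```text
[0.6903 0.0664 0.3038] [-89.98   0.21  -3.21] [-0.8 -0.4 -1.2] 6.15
```

View pics/f1.png

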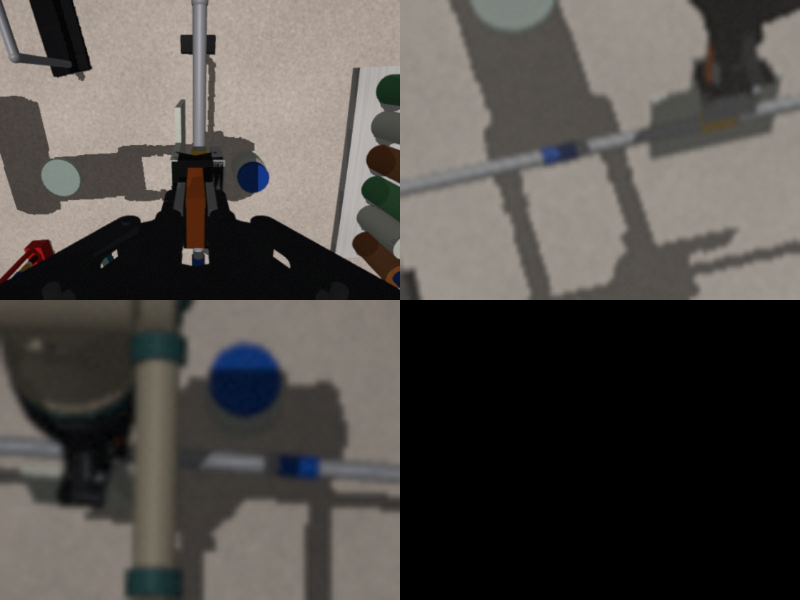

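Run:
```python
from h import *
import pickle
d=pickle.load(open("d.pkl","rb"));c=d["wrist"]
f=c["frame"][0:300,180:360];cv2.imwrite("pics/g.png",cv2.resize(f,(360*1,600)))
p=np.array([.6915,.0664,.3038])
# rail pts expected
yd=np.array([.0575,.9983])
for y in(.10,.15):
    x=.6942+(y-.0662)*.0576
    print(y,x,proj(c,[x,y,.230]))
im=cv2.cvtColor(c["frame"],cv2.COLOR_BGR2GRAY)
for r in(40,100,150,190): print(r,im[r,262:298].tolist())
```

```text
0.1 0.69614688 [[278.55258075 174.43455823]]
0.15 0.69902688 [[279.02141129  94.21808698]]
40 [169, 166, 167, 168, 169, 166, 154, 121, 92, 103, 114, 120, 124, 131, 139, 152, 163, 168, 159, 141, 132, 125, 120, 111, 104, 93, 84, 114, 153, 169, 170, 169, 172, 170, 167, 168]
100 [173, 171, 169, 171, 170, 172, 170, 149, 100, 103, 114, 121, 127, 135, 142, 153, 162, 166, 153, 136, 130, 122, 118, 110, 100, 90, 107, 144, 159, 131, 79, 71, 75, 76, 74, 73]
150 [170, 168, 166, 166, 167, 165, 161, 143, 100, 105, 116, 124, 126, 134, 141, 149, 154, 154, 144, 133, 128, 121, 112, 106, 92, 88, 123, 163, 163, 137, 79, 71, 71, 70, 73, 73]
190 [169, 173, 173, 171, 172, 169, 169, 150, 107, 106, 114, 121, 127, 134, 137, 144, 145, 144, 137, 130, 125, 118, 109, 98, 85, 72, 68, 71, 71, 70, 71, 71, 71, 75, 71, 69]
```

View pics/g.png

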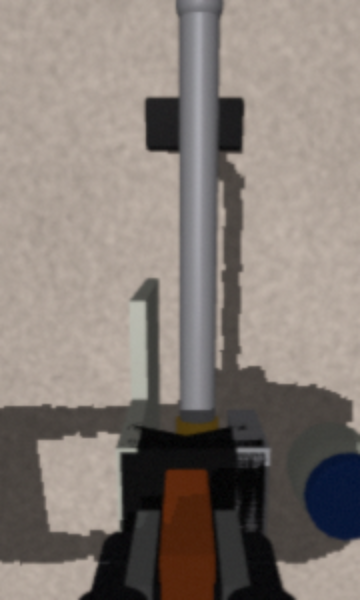

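Call:
arm_command(
  series=[
    [0.009,0,0,0,0,0],
    [0,0,0,0,0,0],
    [0,0,-0.04,0,0,0],
    [0,0,-0.04,0,0,0],
    [0,0,-0.02,0,0,0],
    [0,0,0,0,0,0],
    [0,0,0,0,0,0],
  ],
)

```text
time_s: 6.88
eef_pos: [0.6945, 0.0656, 0.2652]
eef_rot: [-90.0, 0.0, -3.3]
contact_force: [-1.2, -0.4, -0.6]
gripper_width: 0.0093
```

```bash
python3 look.py f2
```

```text
[0.6945 0.0656 0.2652] [-9.00e+01  4.00e-02 -3.25e+00] [-1.2 -0.4 -0.6] 6.8833
```

View pics/f2.png

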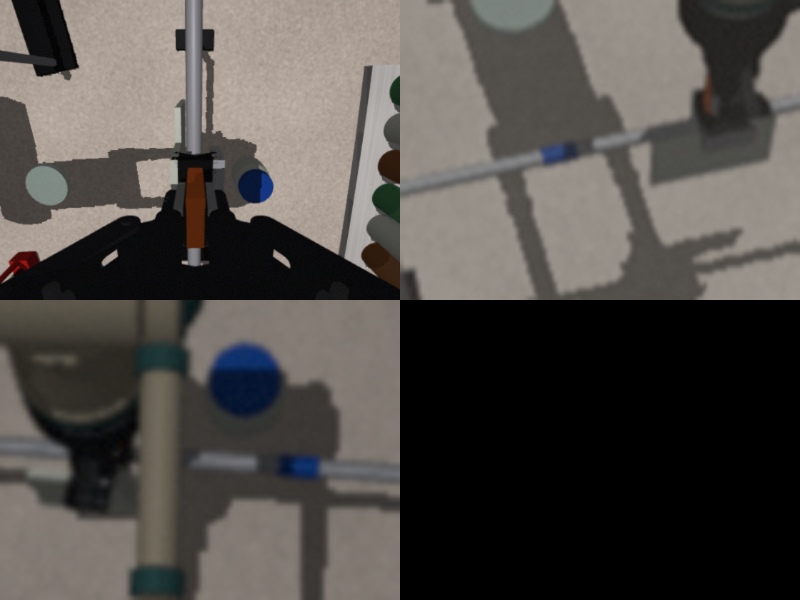

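Call:
arm_command(
  series=[
    [0,0,-0.01,0,0,0],
    [0,0,-0.008,0,0,0],
    [0,0,0,0,0,0],
    [0,0,0,0,0,0],
  ],
)

```text
time_s: 7.37
eef_pos: [0.6946, 0.0656, 0.2578]
eef_rot: [-90.0, 0.0, -3.3]
contact_force: [0.3, 0.4, -1.7]
gripper_width: 0.0095
```

Call:
arm_command(
  series=[
    [0,0,-0.004,0,0,0],
    [0,0,0,0,0,0],
    [0,0,0,0,0,0],
  ],
)

```text
time_s: 7.62
eef_pos: [0.6948, 0.0656, 0.2565]
eef_rot: [-90.0, -0.0, -3.3]
contact_force: [-0.3, 0.8, -0.5]
gripper_width: 0.0093
```

Call:
arm_command(
  series=[
    [-0.001,-0.02,-0.002,0,0,0],
    [-0.002,-0.04,0,0,0,0],
    [-0.003,-0.05,0,0,0,0],
    [-0.003,-0.05,0,0,0,0],
    [-0.003,-0.05,0,0,0,0],
    [-0.003,-0.05,0,0,0,0],
    [-0.002,-0.03,0,0,0,0],
    [-0.001,-0.016,0,0,0,0],
  ],
)

```text
time_s: 8.28
eef_pos: [0.687, -0.0597, 0.256]
eef_rot: [-90.1, 0.0, -3.4]
contact_force: [-1.4, 0.2, 0.2]
gripper_width: 0.0095
```

Call:
arm_command(
  series=[
    [0,0,0,0,0,0],
    [0,0,0,0,0,0],
    [0,0,0,0,0,0],
  ],
)

```text
time_s: 8.53
eef_pos: [0.6873, -0.0566, 0.256]
eef_rot: [-90.0, 0.0, -3.2]
contact_force: [-3.3, -0.6, 2.1]
gripper_width: 0.0095
```

```bash
python3 look.py f3
```

```text
[ 0.6873 -0.0566  0.256 ] [-9.003e+01  1.000e-02 -3.230e+00] [-3.3 -0.6  2.1] 8.5333
```

View pics/f3.png

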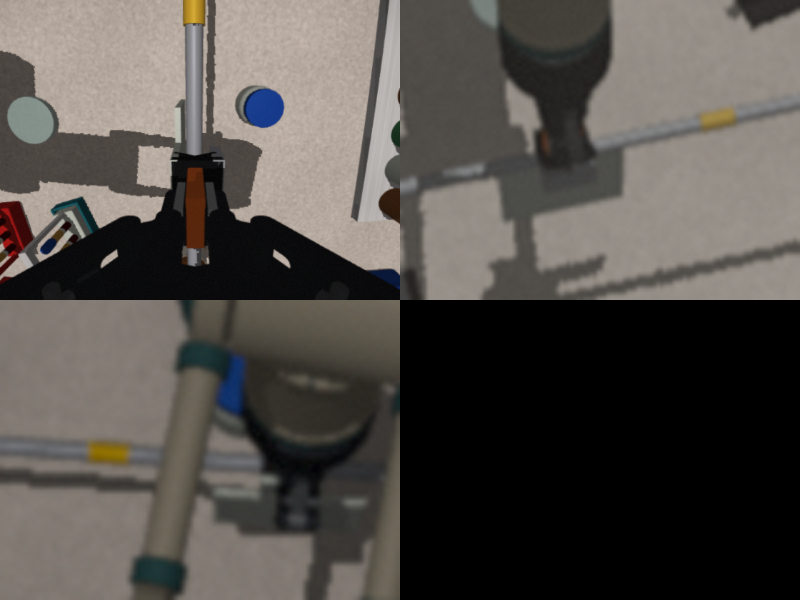

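Call:
arm_command(
  series=[
    [-0.0015,0,0,0,0,0],
    [0,0,0,0,0,0],
    [0,0,0,0,0,0],
  ],
)

```text
time_s: 8.93
eef_pos: [0.6872, -0.0561, 0.256]
eef_rot: [-90.0, -0.1, -3.2]
contact_force: [-1.3, 0.4, 3.7]
gripper_width: 0.0094
```

Call:
arm_command(
  series=[
    [0,0,0,0,0,0],
    [0,0,0,0,0,0],
    [0,0,0,0,0,0],
    [0,0,0,0,0,0],
  ],
  claw=0.5,
)

```text
time_s: 9.27
eef_pos: [0.6873, -0.0567, 0.2554]
eef_rot: [-90.0, -0.0, -3.2]
contact_force: [-1.0, 1.0, 0.6]
gripper_width: 0.0427
```

```bash
python3 look.py f4
```

```text
[ 0.6873 -0.0567  0.2554] [-8.998e+01 -2.000e-02 -3.250e+00] [-1.   1.   0.6] 9.2667
```

View pics/f4.png

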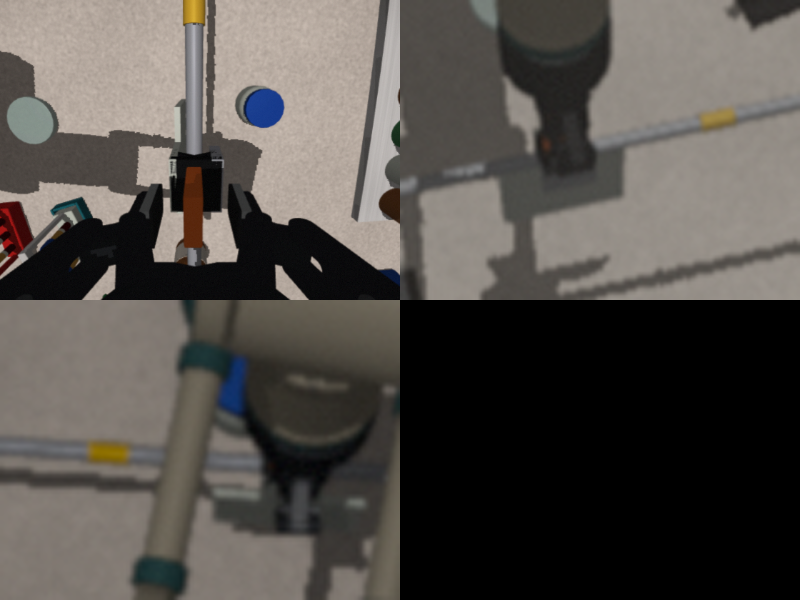

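Call:
arm_command(
  series=[
    [0,0,0.04,0,0,0],
    [0,0,0.06,0,0,0],
    [0,0,0.06,0,0,0],
    [-0.05,-0.02,0,0,0,0],
    [-0.08,-0.05,0,0,0,0.01],
    [-0.08,-0.06,0,0,0,0.014],
    [-0.08,-0.06,0,0,0,0.014],
    [-0.08,-0.06,0,0,0,0.014],
  ],
)

```text
time_s: 10.08
eef_pos: [0.5375, -0.1574, 0.3197]
eef_rot: [-90.0, -0.0, 6.3]
contact_force: [0.1, -0.8, 0.4]
gripper_width: 0.0428
```

Call:
arm_command(
  series=[
    [-0.07,-0.06,-0.04,0,0,0.014],
    [-0.07,-0.07,-0.05,0,0,0.015],
    [-0.06,-0.06,-0.05,0,0,0.015],
    [0,0,0,0,0,0],
    [0,0,0,0,0,0],
    [0,0,0,0,0,0],
  ],
)

```text
time_s: 10.58
eef_pos: [0.4613, -0.2313, 0.2655]
eef_rot: [-90.0, -0.1, 14.0]
contact_force: [0.7, 0.8, -0.1]
gripper_width: 0.0425
```

Run:
```python
from h import *
s=ctrl.state();p=s["eef_pos"];print(p.round(4),s["eef_rot"].round(2),s["time_s"])
W=ctrl.read_camera("wrist");S=ctrl.read_camera("scene");T=ctrl.read_camera("top")
import pickle;pickle.dump(dict(w=W,s=S,t=T),open("e.pkl","wb"))
f=W["frame"];cv2.imwrite("pics/h1.png",f)
g=np.hstack([cv2.resize(S["frame"][210:300,220:340],(400,300),interpolation=cv2.INTER_CUBIC),cv2.resize(T["frame"][130:205,260:360],(400,300),interpolation=cv2.INTER_CUBIC)])
cv2.imwrite("pics/h2.png",g)
def blob(c,x,y,w,h,lo,hi):
    im=cv2.cvtColor(c["frame"],cv2.COLOR_BGR2HSV)
    m=np.zeros(im.shape[:2],bool); m[y:y+h,x:x+w]=cv2.inRange(im[y:y+h,x:x+w],lo,hi)>0
    return cen(m),m.sum()
O=((3,120,60),(18,255,255))
a=blob(S,240,225,50,40,*O);b=blob(T,295,130,40,50,*O);print(a,b,tri([(S,a[0]),(T,b[0])]))
```

```text
[ 0.4613 -0.2313  0.2655] [-9.002e+01 -9.000e-02  1.396e+01] 10.5833
(array([268.25217391, 248.2173913 ]), np.int64(115)) (array([313.29885057, 157.32183908]), np.int64(87)) [ 0.68796991 -0.05309898  0.2745916 ]
```

View pics/h1.png

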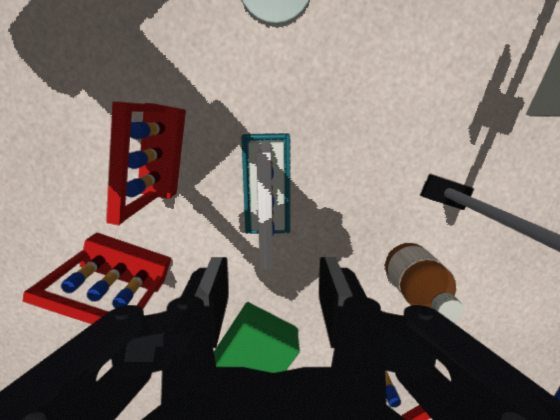

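View pics/h2.png

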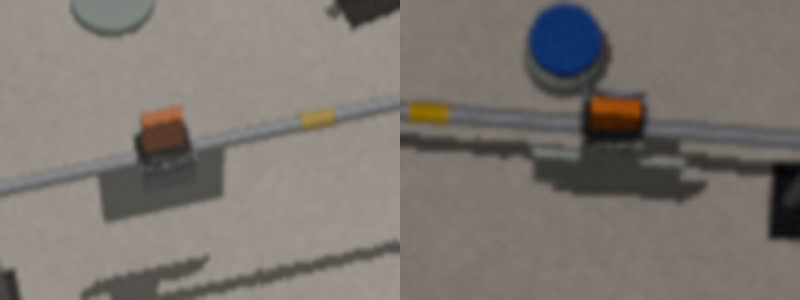

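Run:
```python
from h import *
import pickle
W=pickle.load(open("e.pkl","rb"))["w"]
print(proj(W,[[.4613,-.2313,.2655],[.4588,-.24,.139],[.471,-.2895,.139],[.448,-.191,.139]]))
for uv in[(265,138),(265,272),(258,200),(272,200)]: print(at_z(W,uv,.139).round(4))
cv2.imwrite("pics/i.png",cv2.resize(W["frame"][120:290,200:340],None,fx=4,fy=3.5))
```

```text
[[272.25077535 271.97850818]
 [266.94489541 212.39563121]
 [267.13954704 267.3532763 ]
 [268.2898274  152.52674225]]
[ 0.4427 -0.1805  0.139 ]
[ 0.4702 -0.2944  0.139 ]
[ 0.449  -0.2313  0.139 ]
[ 0.4604 -0.2285  0.139 ]
```

View pics/i.png

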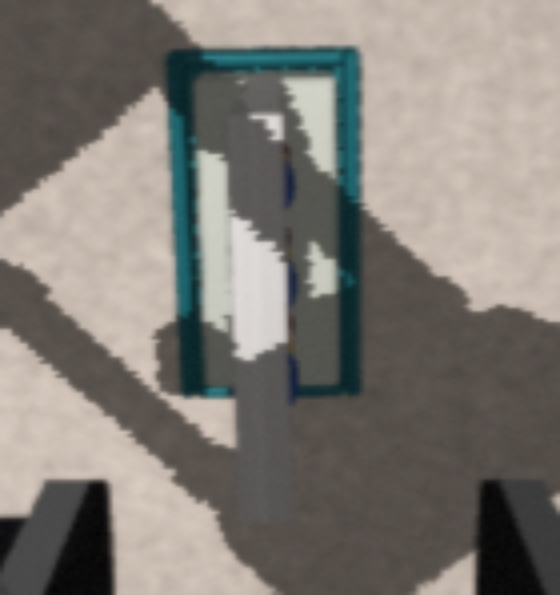

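Run:
```python
from h import *
import pickle
W=pickle.load(open("e.pkl","rb"))["w"]
a=at_z(W,(264.2,150),.139);b=at_z(W,(266.5,268.6),.139);print(a,b,(a+b)/2,np.degrees(np.arctan2(-(a-b)[0],(a-b)[1])),np.linalg.norm(a-b))
```

```text
[ 0.44433871 -0.18983643  0.139     ] [ 0.47073489 -0.29082251  0.139     ] [ 0.4575368  -0.24032947  0.139     ] 14.648489147517225 0.10437886534589126
```

Call:
arm_command(
  series=[
    [-0.005,-0.012,-0.05,0,0,0.0035],
    [-0.0045,-0.0105,-0.08,0,0,0],
    [0,0,-0.08,0,0,0],
    [0,0,-0.06,0,0,0],
    [0,0,0,0,0,0],
    [0,0,0,0,0,0],
  ],
)

```text
time_s: 11.23
eef_pos: [0.4574, -0.2393, 0.1566]
eef_rot: [-89.9, 0.1, 14.7]
contact_force: [1.0, 0.8, 0.9]
gripper_width: 0.0427
```

Run:
```python
from h import *
s=ctrl.state();p=s["eef_pos"];print(p.round(4),s["eef_rot"].round(2))
W=ctrl.read_camera("wrist");cv2.imwrite("pics/j.png",W["frame"]);print(proj(W,[p,[.4575,-.2403,.139]]))
```

```text
[ 0.4574 -0.2393  0.1566] [-8.992e+01  5.000e-02  1.474e+01]
[[272.26644265 271.91308997]
 [272.1609831  258.42644258]]
```

View pics/j.png

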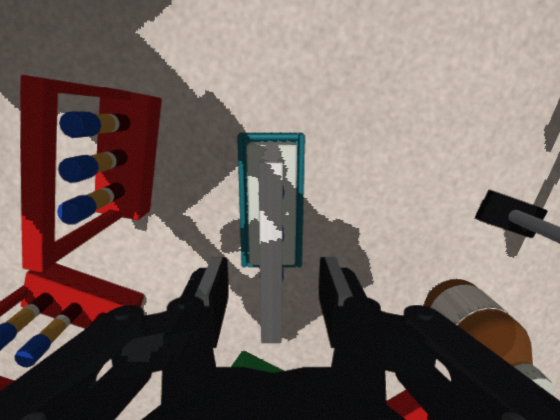

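Call:
arm_command(
  series=[
    [-0.001,-0.002,-0.04,0,0,0],
    [0,0,-0.04,0,0,0],
    [0,0,-0.02,0,0,0],
    [0,0,0,0,0,0],
    [0,0,0,0,0,0],
  ],
)

```text
time_s: 11.7
eef_pos: [0.4574, -0.2413, 0.1181]
eef_rot: [-90.1, -0.1, 14.7]
contact_force: [-0.1, -0.3, 0.1]
gripper_width: 0.0427
```

Call:
arm_command(
  series=[
    [0,0,0,0,0,0],
    [0,0,0,0,0,0],
    [0,0,0,0,0,0],
    [0,0,0,0,0,0],
    [0,0,0,0,0,0],
    [0,0,0,0,0,0],
  ],
  claw=1,
)

```text
time_s: 12.2
eef_pos: [0.4569, -0.2415, 0.1182]
eef_rot: [-90.1, -0.1, 14.7]
contact_force: [-1.4, -0.1, 5.8]
gripper_width: 0.0107
```

Call:
arm_command(
  series=[
    [0,0,0.02,0,0,0],
    [0,0,0.04,0,0,0],
    [0,0,0.05,0,0,0],
    [0,0,0.05,0,0,0],
    [0,0,0.03,0,0,0],
    [0,0,0.01,0,0,0],
    [0,0,0,0,0,0],
    [0,0,0,0,0,0],
  ],
)

```text
time_s: 12.87
eef_pos: [0.4559, -0.2405, 0.1962]
eef_rot: [-89.9, 0.1, 14.7]
contact_force: [-0.4, 0.3, -4.4]
gripper_width: 0.0106
```

Run:
```python
from h import *
s=ctrl.state();p=s["eef_pos"];print(p.round(4),s["eef_rot"].round(2),s["contact_force"],s["moment"])
W=ctrl.read_camera("wrist")["frame"];S=ctrl.read_camera("scene")["frame"]
cv2.imwrite("pics/k.png",np.hstack([cv2.resize(W,(400,300)),cv2.resize(S[170:275,120:260],(400,300),interpolation=cv2.INTER_CUBIC)]))
```

```text
[ 0.4559 -0.2405  0.1962] [-8.993e+01  5.000e-02  1.465e+01] [-0.38562636  0.32951497 -4.37097329] [-0.00381288  0.03128111  0.01083748]
```

View pics/k.png

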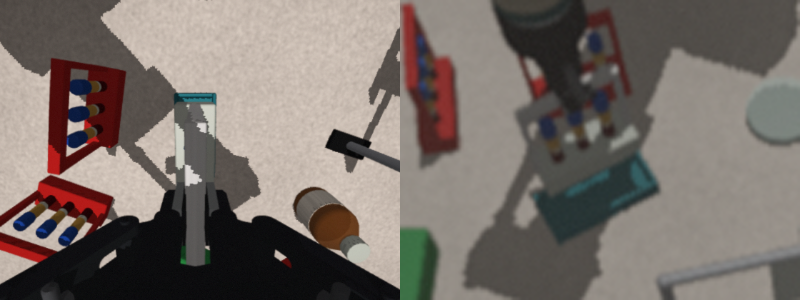

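Call:
arm_command(
  series=[
    [0.015,0.025,0,0,0,-0.008],
    [0.025,0.045,0.002,0,0,-0.01],
    [0.035,0.06,0.002,0,0,-0.013],
    [0.04,0.065,0,0,0,-0.013],
    [0.04,0.065,0,0,0,-0.013],
    [0.035,0.06,0,0,0,-0.013],
    [0.03,0.05,0,0,0,-0.01],
    [0.025,0.045,0,0,0,-0.008],
  ],
)

```text
time_s: 13.63
eef_pos: [0.5547, -0.0731, 0.1972]
eef_rot: [-89.9, 0.1, -1.2]
contact_force: [-0.2, -0.6, -2.6]
gripper_width: 0.0106
```

Call:
arm_command(
  series=[
    [0.02,0.03,0,0,0,-0.006],
    [0.012,0.02,0,0,0,-0.004],
    [0.005,0.01,0,0,0,-0.002],
    [0,0,0,0,0,0],
    [0,0,0,0,0,0],
    [0,0,0,0,0,0],
    [0,0,0,0,0,0],
    [0,0,0,0,0,0],
  ],
)

```text
time_s: 14.3
eef_pos: [0.569, -0.0516, 0.1986]
eef_rot: [-90.0, 0.0, -3.4]
contact_force: [-0.0, -0.5, -3.0]
gripper_width: 0.0105
```

```bash
sed -i 's/240:340/260:360/' look.py; python3 look.py l
python3 - <<'E'
from h import *
import pickle
d=pickle.load(open("d.pkl","rb"));S,T=d["scene"],d["top"]
def blob(c,x,y,w,h,lo,hi):
    im=cv2.cvtColor(c["frame"],cv2.COLOR_BGR2HSV)
    m=np.zeros(im.shape[:2],bool); m[y:y+h,x:x+w]=cv2.inRange(im[y:y+h,x:x+w],lo,hi)>0
    return cen(m),m.sum()
O=((3,120,60),(18,255,255))
a=blob(S,250,235,40,25,*O);b=blob(T,300,140,30,30,*O);print(a,b,tri([(S,a[0]),(T,b[0])]))
cv2.imwrite("pics/l2.png",S["frame"])
E
```

```text
[ 0.569  -0.0516  0.1986] [-90.01   0.    -3.4 ] [-0.  -0.5 -3. ] 14.3
(array([268.29577465, 248.04225352]), np.int64(142)) (array([313.29411765, 157.24705882]), np.int64(85)) [ 0.68797239 -0.05301202  0.27548797]
```

View pics/l.png

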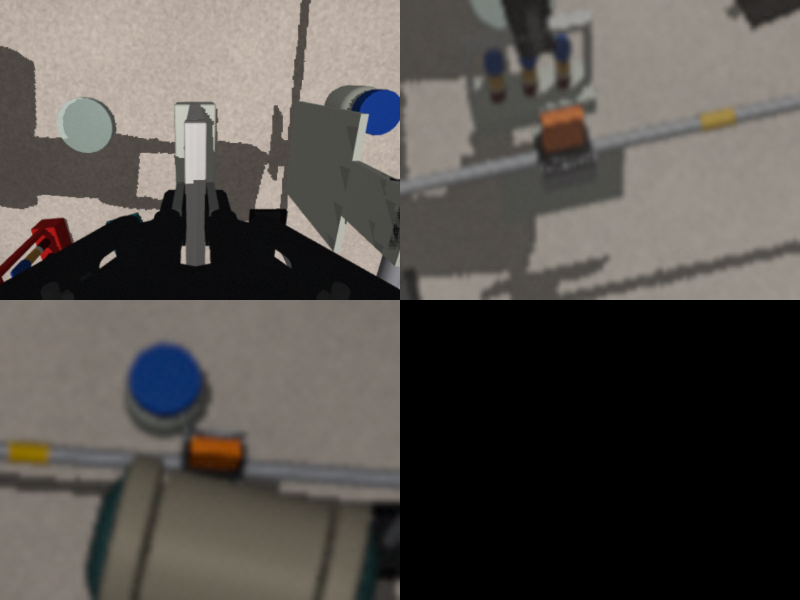

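View pics/l2.png

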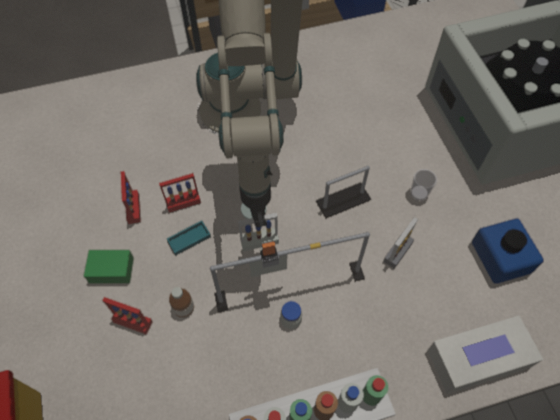

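Call:
arm_command(
  series=[
    [0,0,0,0,0,0],
    [0,0,0,0,0,0],
    [0,0,0,0,0,0],
    [0,0,0,0,0,0],
  ],
)

```text
time_s: 14.78
eef_pos: [0.5693, -0.0509, 0.1985]
eef_rot: [-90.0, -0.0, -3.3]
contact_force: [0.4, 0.0, -2.5]
gripper_width: 0.0106
```

```bash
python3 -c "
from bench import ctrl
s=ctrl.state();print(s['eef_pos'],s['eef_rot'],s['qd'].round(2),s['gripper_width'],s['contact_force']);print(ctrl.hand_in())"
```

```text
[ 0.56927148 -0.05089516  0.19854005] [-9.00010880e+01 -3.96279282e-03 -3.34048521e+00] [ 0.04  0.06 -0.04  0.04  0.02 -0.01] 0.01063808902993247 [ 0.44489948  0.03703293 -2.48692554]
the job is handed in; nothing more can be done
None
```

The job is done and handed in at about 14.8 s; the hand-in gives no verdict. I hooked the card over the rail at the yellow band, slid it hooked to the blue band and released it. I then lifted the blue-capped carrier out of the teal dock and finished holding it in front of the card.

- **Card:** the last pictures show it hanging free and upright. Its tab is at y ≈ -0.053 and the band at -0.057, so it is about 4 mm off, inside the 16 mm limit. That includes an estimated 2–3 mm of camera bias.
- **Carrier:** it is about 118 mm in front of the band. By tool pose and camera calibration it is nearly centred, about 80 mm below the band, level and parallel to the rail. The arm was at rest with the handle gripped (10.6 mm opening) and the carrier clear of the card in the pictures.
- **Other things:** the bystanders and red look-alikes looked unmoved in the final scene picture; I judged this by eye and did not measure it.

None of the last checks failed. The vertical force while holding varied from -4.4 to -2.5 N, but this sensor is noisy by about 1 N.

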